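# Find the crossbar under the cover plate and stand a part on it

### The arm

A 6-joint arm with a two-finger parallel gripper is mounted at the origin on a cart in front of the work surface, level with it; the furniture and walls round the work are solid. World frame = base frame: x ahead of the robot, y to its left, z up, the work surface at z = 0. Lengths are in m, angles in rad, forces in N, time in s.
With the tool pointing down it reaches from about 0.35 to 0.975 m from the base axis. Payload 4.9 kg.
Tool frame: the origin (TCP) lies between the finger pads; the fingertips stand ahead of it and the grasp point (between the pads) lies 2 mm behind it (ctrl.tip_reach is the z of the fingertips in the tool frame, in m); z points along the fingers, y is the line along which they close (so a half turn about z gives the same grasp; the last joint's range is limited). The gripper opens to 85 mm and grips with 20 to 120 N. Pads are 22 mm wide; open, the fingers measure 114 mm over their backs; the gripper's body (76 mm by 85 mm) begins 54 mm behind the grasp point. The pads swing forward as they close: fully open they stand 13 mm farther back than shut.
Start: joints at [1.22, 0.053, 1.613, -0, 1.476, -0.119], TCP at [0.144, 0.608, 0.248] pointing down, gripper open.
Joint ranges: [-3.01, 3.01], [-1.01, 2.22], [0.06, 2.58], [-1.02, 4.17], [0.09, 2.62], [-3.14, 3.14]. Speed limits (rad/s): [2.57, 2.57, 3.14, 3.14, 3.14, 3.14].

### API

Orientations are given as a unit quaternion [x, y, z, w].
In Python, from bench import sensors, grab_frame, ctrl gives the robot as it stands.
- The arm moves only by the tool carry_out, never from a script. Its arguments are lists of equal length, an entry for each row: "linear": the shift along the tool's x, y, z in mm, a list of three; "rot": the turn, a rotation vector about the tool's x, y, z in degrees, a list of three; "gripper": the closure, from 0 (fully open) to 1 (shut). In form: {"linear": [[x, y, z], ...], "rot": [[wx, wy, wz], ...], "gripper": [gripper, ...]}. A call has 1 to 20 rows; each row shifts and turns the commanded pose from where the row before left it, along the tool's axes as they then stand; what a row does not reach is not made up. A row lasts 1/12 s, in which the tool goes at most 41.7 mm and 7.16 degrees, less where a joint would pass 70% of its speed; a pose out of reach is approached as far as the arm can. A call is refused whole if a number of a shift passes 41.7 or a number of a turn 7.16, either way. A call with a gripper value outside its range is refused whole. The fingers move at their own pace and stop on an object; "newtons" is the grip in N (left out, the last holds). Time passes only in rows, so rows that do not move let the fingers close. It gives the time, the measured TCP pose, the force, the opening and the grip force at its end, in the units of the state.
- sensors.get_state(): the state, without advancing time (a new reading comes with each control period).
- grab_frame(name): name is "scene" or "side" or "wrist"; returns a dict with "pixels" (420x560x3 uint8, red, green, blue), "camera_matrix" (3x3 intrinsics, pixels), "dist" ([k1, k2, p1, p2, k3] as OpenCV has them; the pictures are not rectified), "camera_from_world" (4x4, takes a point from world to camera coordinates). Camera axes: x right, y up, looking along -z (the intrinsics and any distortion apply to the point x, -y, -z); pixel columns grow to the right and rows downward; lengths in m; the calibration is good to about 2 mm. A picture is of the moment at which its call begins. There is no depth.
- ctrl.close_job(): hands the job in; it is judged then, once.
The state is a dict: "time_s": time; "joint_positions": joint angles; "joint_velocities": joint speeds; "effort": joint torques, N m; "ee_pos": TCP position; "tool_rot": TCP orientation; "wrist_force": force on the tool from outside, world axes, zero at the start; "torque": the same for the moment, N m; "grip_width": opening from 0.0 (shut) to 1.0 (fully open); "grip_force": force on a finger pad.
Only numpy, scipy, OpenCV 4.12 (cv2) and the standard library are available. Lean on these libraries where they do the work, as an engineer would, in place of code of your own. Each camera call takes 0.05 s, during which the arm holds its last target. There are 200 camera calls.

### The job

The long grey cover plate on the low riser is carried by a single crossbar hidden somewhere under it and rocks everywhere else. Press gently along the plate with closed fingers until you feel where it turns firm, press on that firm spot to be sure, then stand the grey flanged part, wide flange down, on the plate squarely over the crossbar so that the plate stays level when you let go. Leave the other things behind the riser where they are.

Things in the scene. Friction and masses are not known exactly. Their poses are not given: they have to be found in the camera images.
- plate_mid (a point): centre of the upper face of the cover plate, a grey sheet lid 150 (x) by 360 (y) mm with a downturned rim; x runs across the plate, y along it, z up. Upper face 42 mm above the desk when level. Right over the crossbar, which has a hard rubber cap, it gives only about 1 mm at 8 N; elsewhere it rocks. The thin sheet is dented by more than 25 N. A part on it 8 mm off the crossbar tilts it by about 0.01 rad
- plate (a joint): rocking angle of the plate about its x axis, rad: 0 level, positive with its +y end up and -y end down; springs level it when unloaded. It rocks about the crossbar: pressed at d metres from the bar it gives with about 3/d^2 N/m (300 N/m at 100 mm, 7500 at 20 mm), up to stops at -0.05 and 0.05 rad, or less where the plate's end lands on the riser, 10 mm down
- riser: low black frame fixed to the desk under the plate, 140 by 350 mm, 26 mm high; origin on the desk under the plate's centre, y along the plate. Inside it, out of sight, one straight crossbar runs across (along the riser's x), anywhere from y = -100 mm to y = +100 mm in the riser's frame; the level plate just rests on it
- flange_part: loose bare steel part, 0.3 to 0.4 kg: a round flange 58 mm across and 10 mm thick below, and on it a round hub 33 mm across and 30 mm tall, coaxial, 40 mm high in all; take it by the hub. Origin at the centre of its underside, z up along its axis. It stands on the desk in a row of four small things behind the riser
- bushing_a: bystander: bronze-coloured plain bushing, 34 mm across and 26 mm high, loose on the desk in the row behind the riser; origin at the centre of its underside
- knurl_knob: bystander: round grey knob, 36 mm across and 22 mm high, loose on the desk in the row behind the riser; origin at the centre of its underside
- loupe: bystander: black waisted loupe, 35 mm across and 40 mm high, loose on the desk in the row behind the riser; origin at the centre of its underside

How it is judged:
On the way:
1. the fingers press on the firm spot: more than 2.5 N on the plate while it rocks by less than 0.02 rad (contact force between the fingers and plate above 2.5 N and value of joint plate between -0.02 and 0.02 rad), for 0.1 s.
At the end, for the whole second after the job is handed in: the flanged part stands at rest, flange down, on the plate, and the plate bearing it is level within 0.012 rad (0.7 degrees), which puts the part within about 8 mm of the crossbar (x of flange_part in the frame of plate_mid between -0.06 and 0.06 m and y of flange_part in the frame of plate_mid between -0.15 and 0.15 m and z of flange_part in the frame of plate_mid between -0.004 and 0.004 m and angle between flange_part's own z axis and vertical below 0.1 rad and value of joint plate between -0.012 and 0.012 rad and linear speed of flange_part below 0.01 m/s); the robot touches nothing.
It fails at once if the plate is pressed with more than 25 N by the fingers (contact force between the fingers and plate above 25 N).
It fails at once if the part is banged or pressed on the plate with more than 25 N (contact force between flange_part and plate above 25 N).
It fails at once if the bushing_a is shifted by more than 25 mm (distance of bushing_a from where it was at the start of the episode above 0.025 m).
It fails at once if the knurl_knob is shifted by more than 25 mm (distance of knurl_knob from where it was at the start of the episode above 0.025 m).
It fails at once if the loupe is shifted by more than 25 mm (distance of loupe from where it was at the start of the episode above 0.025 m).
It also fails if it takes over 72 s, if anything falls off the work surface, if the arm or the gripper's body presses on something with over 40 N, if the wrist force passes 120 N, or if a joint passes its speed limit or range.

## Working session

There is one attempt and no reset: what is moved stays moved. The work goes in short steps, Python scripts to look and compute and a tool call to move; the robot and the scene stay as the last step left them, time stands still between calls to the robot, and variables do not carry over. Pictures are saved under pics/ and viewed, at most 10 in all, crops included, and the job is handed in when it is done.

Besides the shell and the picture viewer there is one more tool, called by a JSON object that holds its "fn" and its "kwargs". carry_out: Moves the arm, as the interface text tells. Its arguments: {"type":"object","properties":{"linear":{"type":"array"},"rot":{"type":"array"},"gripper":{"type":"array"},"newtons":{"type":"number"}},"required":["linear","rot","gripper"]}

```bash
mkdir -p pics; cat > h.py <<'E'
import numpy as np, cv2
from bench import sensors, grab_frame, ctrl
def save(n,f):
    g=grab_frame(n); cv2.imwrite(f'pics/{f}.png',g['pixels'][:,:,::-1]); np.savez(f'pics/{f}.npz',**{k:np.array(v) for k,v in g.items()}); return g
def load(f): return dict(np.load(f'pics/{f}.npz'))
def ray(g,uv,z):
    p=cv2.undistortPoints(np.array([[uv]],float),np.array(g['camera_matrix']),np.array(g['dist']))[0,0]
    T=np.array(g['camera_from_world']); R=T[:3,:3]; c=-R.T@T[:3,3]; d=R.T@np.array([p[0],-p[1],-1])
    return c+d*(z-c[2])/d[2]
E
python3 - <<'E'
from h import *
a=save('scene','s0');b=save('side','d0');c=save('wrist','w0')
cv2.imwrite('pics/all.png',cv2.resize(np.vstack([np.hstack([a['pixels'],b['pixels']]),np.hstack([c['pixels'],c['pixels']*0])])[:,:,::-1],(800,600),interpolation=cv2.INTER_AREA))
print(sensors.get_state(),ctrl.tip_reach)
E
```

```text
{'time_s': 0.15, 'joint_positions': array([ 1.21995758e+00,  5.32165179e-02,  1.61402117e+00,  4.61188374e-05,
        1.47599070e+00, -1.18979274e-01]), 'joint_velocities': array([ 0.0003097 , -0.00321215, -0.0038367 , -0.00019117,  0.00029555,
       -0.00025456]), 'effort': array([ 7.17839175e-04, -3.94239056e+01, -3.70723557e+01, -7.90157469e-05,
        4.61707794e-03,  5.20022468e-06]), 'ee_pos': array([0.14342877, 0.60783412, 0.24731297]), 'tool_rot': array([ 1.15672382e-01,  9.93287084e-01, -7.90062771e-04, -2.12686046e-04]), 'wrist_force': array([ 0.32477584,  0.1225653 , -0.41449414]), 'torque': array([-0.00115365,  0.00665722,  0.09422598]), 'grip_force': 0.0, 'grip_width': 1.0009183786082105} 0.017
```

View pics/all.png

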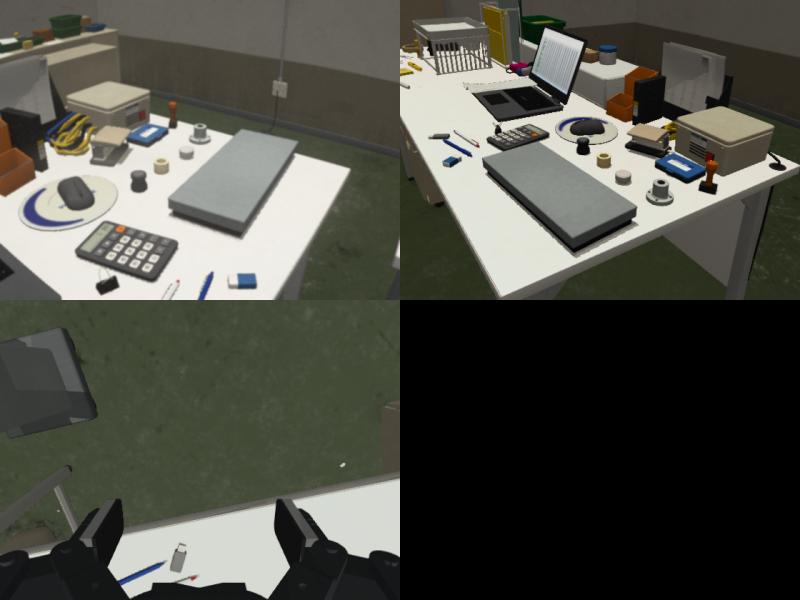

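The composite (x1.4 for full pixels) shows the plate in the scene view at about (325,250) and the flanged part at (280,185). In the side view the plate is at about (780-560, 280) and the part at (363,267).

```bash
python3 - <<'E'
from h import *
for n,seed in(('s0',(325,250)),('d0',(220,265))):
    g=load(n); im=cv2.GaussianBlur(g['pixels'],(3,3),0); 
    c=im[seed[1],seed[0]].astype(int); print(n,c)
    m=(np.abs(im.astype(int)-c).max(2)<22).astype(np.uint8)
    _,l=cv2.connectedComponents(cv2.morphologyEx(m,cv2.MORPH_OPEN,np.ones((3,3)))); m=(l==l[seed[1],seed[0]]).astype(np.uint8)
    ct=max(cv2.findContours(m,0,2)[0],key=cv2.contourArea); h=cv2.convexHull(ct)
    q=cv2.approxPolyDP(h,8,True)[:,0]; 
    P=[ray(g,p.astype(float),.042)[:2] for p in q]; print(q.tolist(),np.round(P,3).tolist())
    print('sides',[round(float(np.linalg.norm(P[i]-P[i-1])),3) for i in range(len(P))])
    cv2.polylines(im,[q.reshape(-1,1,2)],True,(255,0,0),1); cv2.imwrite(f'pics/{n}m.png',im[:,:,::-1])
a=cv2.imread('pics/s0m.png')[130:350,150:450];b=cv2.imread('pics/d0m.png')[170:390,100:400]
cv2.imwrite('pics/m.png',cv2.resize(np.hstack([a,b]),(800,293)))
E
```

```text
s0 [161 166 161]
[[413, 198], [341, 308], [237, 277], [338, 182]] [[0.441, -0.086], [0.403, 0.261], [0.545, 0.277], [0.579, -0.07]]
sides [0.139, 0.349, 0.143, 0.349]
d0 [140 145 139]
[[118, 220], [194, 199], [329, 289], [241, 330]] [[0.407, 0.264], [0.547, 0.272], [0.578, -0.077], [0.436, -0.088]]
sides [0.353, 0.141, 0.35, 0.142]
```

View pics/m.png

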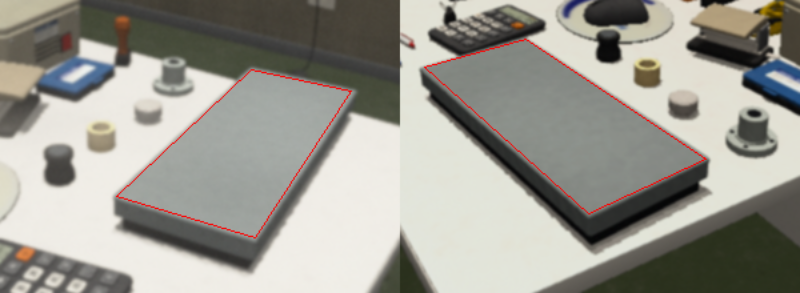

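Both outlines fit the plate's upper face, with 0.35 x 0.14 m sides (a few mm lost to edges), centre about (0.492, 0.094), yaw about 5.7°. Next come the row's positions, from the hub top at about scene (280,177) and side (364,254).

```bash
python3 - <<'E'
from h import *
s,d=load('s0'),load('d0')
for n,cs,cd,z in [('flange',(280,177),(364,254),.04),('knob',(261,209),(312,243),.022),('bush',(226,225),(285,216.5),.026),('loupe',(194,243),(256,195),.04),('redstamp foot',(241,177),None,.0),('blue box',(207,188),None,.015)]:
    print(n,ray(s,cs,z).round(3), ray(d,cd,z).round(3) if cd else '')
E
```

```text
flange [ 0.679 -0.032  0.04 ] [ 0.681 -0.031  0.04 ]
knob [0.653 0.066 0.022] [0.654 0.061 0.022]
bush [0.662 0.151 0.026] [0.665 0.155 0.026]
loupe [0.65  0.241 0.04 ] [0.652 0.232 0.04 ]
redstamp foot [ 0.793 -0.066  0.   ] 
blue box [0.793 0.04  0.015]
```

{"fn": "carry_out", "kwargs": {"linear": [[0,0,0],[0,0,0],[0,0,0],[-18.5,-30.4,0],[-18.5,-30.4,0],[-18.5,-30.4,0],[-18.5,-30.4,0],[-18.5,-30.4,0],[-18.5,-30.4,0],[-18.5,-30.4,0],[-18.5,-30.4,0],[-18.5,-30.4,0],[-18.5,-30.4,0],[-18.5,-30.4,0],[-18.5,-30.4,0],[-18.5,-30.4,0],[-18.5,-30.4,0],[-18.5,-30.4,0],[-18.5,-30.4,0],[0,0,0]], "rot": [[0,0,-6.3],[0,0,-6.3],[0,0,-6.3],[0,0,0],[0,0,0],[0,0,0],[0,0,0],[0,0,0],[0,0,0],[0,0,0],[0,0,0],[0,0,0],[0,0,0],[0,0,0],[0,0,0],[0,0,0],[0,0,0],[0,0,0],[0,0,0],[0,0,0]], "gripper": [1,1,1,1,1,1,1,1,1,1,1,1,1,1,1,1,1,1,1,1], "newtons": 40}}

```text
time_s: 1.82
ee_pos: [0.4882, 0.1489, 0.248]
tool_rot: [-0.046, 0.999, -0.001, 0.0]
wrist_force: [0.1, -1.1, 0.9]
grip_width: 0.001
grip_force: 0.0
```

{"fn": "carry_out", "kwargs": {"linear": [[0,0,36],[0,0,36],[0,0,36],[0,0,36],[0,0,26],[0,0,10],[0,0,2],[0,0,0],[0,0,0],[0,0,0]], "rot": [[0,0,0],[0,0,0],[0,0,0],[0,0,0],[0,0,0],[0,0,0],[0,0,0],[0,0,0],[0,0,0],[0,0,0]], "gripper": [1,1,1,1,1,1,1,1,1,1]}}

```text
time_s: 2.65
ee_pos: [0.4876, 0.1536, 0.0689]
tool_rot: [-0.049, 0.999, 0.0, 0.002]
wrist_force: [-0.4, -0.2, 0.1]
grip_width: -0.002
grip_force: 0.0
```

{"fn": "carry_out", "kwargs": {"linear": [[0,0,2],[0,0,1],[0,0,0],[0,0,0]], "rot": [[0,0,0],[0,0,0],[0,0,0],[0,0,0]], "gripper": [1,1,1,1]}}

```text
time_s: 2.98
ee_pos: [0.4859, 0.1532, 0.0636]
tool_rot: [-0.049, 0.999, 0.0, 0.0]
wrist_force: [-0.0, -0.5, -0.2]
grip_width: 0.003
grip_force: 0.0
```

{"fn": "carry_out", "kwargs": {"linear": [[0,0,1],[0,0,0],[0,0,0],[0,0,0]], "rot": [[0,0,0],[0,0,0],[0,0,0],[0,0,0]], "gripper": [1,1,1,1]}}

```text
time_s: 3.32
ee_pos: [0.4857, 0.1532, 0.0622]
tool_rot: [-0.049, 0.999, -0.0, -0.0]
wrist_force: [-0.1, 0.1, -0.3]
grip_width: 0.005
grip_force: 0.0
```

{"fn": "carry_out", "kwargs": {"linear": [[0,0,1],[0,0,0],[0,0,0],[0,0,0]], "rot": [[0,0,0],[0,0,0],[0,0,0],[0,0,0]], "gripper": [1,1,1,1]}}

```text
time_s: 3.65
ee_pos: [0.4858, 0.1532, 0.0613]
tool_rot: [-0.049, 0.999, -0.0, -0.0]
wrist_force: [-0.2, -1.0, -0.3]
grip_width: 0.001
grip_force: 0.0
```

{"fn": "carry_out", "kwargs": {"linear": [[0,0,1],[0,0,1],[0,0,0],[0,0,0]], "rot": [[0,0,0],[0,0,0],[0,0,0],[0,0,0]], "gripper": [1,1,1,1]}}

```text
time_s: 3.98
ee_pos: [0.4857, 0.1532, 0.0592]
tool_rot: [-0.049, 0.999, -0.0, -0.0]
wrist_force: [-0.9, 0.6, 0.3]
grip_width: 0.002
grip_force: 0.0
```

{"fn": "carry_out", "kwargs": {"linear": [[0,0,1],[0,0,0],[0,0,0],[0,0,0]], "rot": [[0,0,0],[0,0,0],[0,0,0],[0,0,0]], "gripper": [1,1,1,1]}}

```text
time_s: 4.32
ee_pos: [0.4858, 0.1532, 0.0583]
tool_rot: [-0.049, 0.999, -0.0, -0.0]
wrist_force: [0.1, 0.0, 0.4]
grip_width: 0.001
grip_force: 0.1
```

{"fn": "carry_out", "kwargs": {"linear": [[0,0,1],[0,0,0],[0,0,0],[0,0,0]], "rot": [[0,0,0],[0,0,0],[0,0,0],[0,0,0]], "gripper": [1,1,1,1]}}

```text
time_s: 4.65
ee_pos: [0.4858, 0.1532, 0.0573]
tool_rot: [-0.049, 0.999, -0.0, -0.0]
wrist_force: [-0.2, -0.3, 0.9]
grip_width: 0.002
grip_force: 0.1
```

{"fn": "carry_out", "kwargs": {"linear": [[0,0,1],[0,0,0],[0,0,0],[0,0,0]], "rot": [[0,0,0],[0,0,0],[0,0,0],[0,0,0]], "gripper": [1,1,1,1]}}

```text
time_s: 4.98
ee_pos: [0.4858, 0.1532, 0.0563]
tool_rot: [-0.049, 0.999, 0.0, 0.0]
wrist_force: [-0.2, 0.2, 1.0]
grip_width: 0.001
grip_force: 0.2
```

{"fn": "carry_out", "kwargs": {"linear": [[0,0,-4],[0,-20,0],[0,-20,0],[0,-20,0],[0,0,1.5],[0,0,0],[0,0,0]], "rot": [[0,0,0],[0,0,0],[0,0,0],[0,0,0],[0,0,0],[0,0,0],[0,0,0]], "gripper": [1,1,1,1,1,1,1]}}

```text
time_s: 5.57
ee_pos: [0.4916, 0.0938, 0.0588]
tool_rot: [-0.049, 0.999, 0.0, -0.0]
wrist_force: [-0.2, -0.3, 0.0]
grip_width: -0.0
grip_force: 0.0
```

{"fn": "carry_out", "kwargs": {"linear": [[0,0,1],[0,0,0],[0,0,0]], "rot": [[0,0,0],[0,0,0],[0,0,0]], "gripper": [1,1,1]}}

```text
time_s: 5.82
ee_pos: [0.4916, 0.0941, 0.0578]
tool_rot: [-0.049, 0.999, 0.0, -0.0]
wrist_force: [-0.7, 0.2, 0.9]
grip_width: -0.001
grip_force: 0.2
```

{"fn": "carry_out", "kwargs": {"linear": [[0,0,1],[0,0,0],[0,0,0]], "rot": [[0,0,0],[0,0,0],[0,0,0]], "gripper": [1,1,1]}}

```text
time_s: 6.07
ee_pos: [0.4917, 0.0938, 0.0568]
tool_rot: [-0.049, 0.999, 0.0, 0.0]
wrist_force: [0.6, 0.5, 0.9]
grip_width: -0.002
grip_force: 0.5
```

{"fn": "carry_out", "kwargs": {"linear": [[0,0,1],[0,0,0],[0,0,0]], "rot": [[0,0,0],[0,0,0],[0,0,0]], "gripper": [1,1,1]}}

```text
time_s: 6.32
ee_pos: [0.4917, 0.0936, 0.0559]
tool_rot: [-0.049, 0.999, 0.0, 0.0]
wrist_force: [0.2, 1.6, 1.7]
grip_width: -0.004
grip_force: 0.7
```

{"fn": "carry_out", "kwargs": {"linear": [[0,0,0],[0,0,0]], "rot": [[0,0,0],[0,0,0]], "gripper": [1,1]}}

```text
time_s: 6.48
ee_pos: [0.4917, 0.0935, 0.0559]
tool_rot: [-0.049, 0.999, 0.0, 0.0]
wrist_force: [0.1, 1.3, 1.2]
grip_width: -0.001
grip_force: 0.7
```

{"fn": "carry_out", "kwargs": {"linear": [[0,0,-5],[0,-20,0],[0,-20,0],[0,0,2],[0,0,1],[0,0,0.5],[0,0,0],[0,0,0]], "rot": [[0,0,0],[0,0,0],[0,0,0],[0,0,0],[0,0,0],[0,0,0],[0,0,0],[0,0,0]], "gripper": [1,1,1,1,1,1,1,1]}}

```text
time_s: 7.15
ee_pos: [0.4956, 0.0541, 0.0575]
tool_rot: [-0.049, 0.999, -0.0, 0.0]
wrist_force: [0.4, -2.2, 1.8]
grip_width: -0.002
grip_force: 0.8
```

{"fn": "carry_out", "kwargs": {"linear": [[0,0,1],[0,0,0],[0,0,0]], "rot": [[0,0,0],[0,0,0],[0,0,0]], "gripper": [1,1,1]}}

```text
time_s: 7.4
ee_pos: [0.4956, 0.0541, 0.0567]
tool_rot: [-0.049, 0.999, 0.0, -0.0]
wrist_force: [-1.8, -0.5, 4.8]
grip_width: 0.003
grip_force: 2.3
```

{"fn": "carry_out", "kwargs": {"linear": [[0,0,0.5],[0,0,0],[0,0,0]], "rot": [[0,0,0],[0,0,0],[0,0,0]], "gripper": [1,1,1]}}

```text
time_s: 7.65
ee_pos: [0.4957, 0.054, 0.0564]
tool_rot: [-0.049, 0.999, 0.0, -0.0]
wrist_force: [-3.0, 0.3, 7.0]
grip_width: -0.006
grip_force: 3.5
```

{"fn": "carry_out", "kwargs": {"linear": [[0,0,-5],[0,-20,0],[0,-20,0],[0,-20,0],[0,0,2.5],[0,0,0.8],[0,0,0],[0,0,0]], "rot": [[0,0,0],[0,0,0],[0,0,0],[0,0,0],[0,0,0],[0,0,0],[0,0,0],[0,0,0]], "gripper": [1,1,1,1,1,1,1,1]}}

```text
time_s: 8.32
ee_pos: [0.5022, -0.0062, 0.0584]
tool_rot: [-0.049, 0.999, -0.001, 0.001]
wrist_force: [0.1, -3.4, 4.9]
grip_width: -0.002
grip_force: 2.4
```

{"fn": "carry_out", "kwargs": {"linear": [[0,0,0.7],[0,0,0],[0,0,0]], "rot": [[0,0,0],[0,0,0],[0,0,0]], "gripper": [1,1,1]}}

```text
time_s: 8.57
ee_pos: [0.5022, -0.0061, 0.058]
tool_rot: [-0.049, 0.999, -0.001, 0.001]
wrist_force: [-1.6, -5.0, 7.0]
grip_width: 0.001
grip_force: 3.6
```

{"fn": "carry_out", "kwargs": {"linear": [[0,0,0.7],[0,0,0],[0,0,0]], "rot": [[0,0,0],[0,0,0],[0,0,0]], "gripper": [1,1,1]}}

```text
time_s: 8.82
ee_pos: [0.5023, -0.0061, 0.0577]
tool_rot: [-0.05, 0.999, -0.001, 0.001]
wrist_force: [-2.7, -2.6, 9.8]
grip_width: 0.003
grip_force: 4.8
```

{"fn": "carry_out", "kwargs": {"linear": [[0,0,-5],[0,-20,0],[0,-20,0],[0,0,2.5],[0,0,0.8],[0,0,0],[0,0,0]], "rot": [[0,0,0],[0,0,0],[0,0,0],[0,0,0],[0,0,0],[0,0,0],[0,0,0]], "gripper": [1,1,1,1,1,1,1]}}

```text
time_s: 9.4
ee_pos: [0.5052, -0.0451, 0.0577]
tool_rot: [-0.049, 0.999, 0.0, -0.0]
wrist_force: [0.3, -0.7, 2.3]
grip_width: 0.003
grip_force: 1.1
```

{"fn": "carry_out", "kwargs": {"linear": [[0,0,1],[0,0,0],[0,0,0]], "rot": [[0,0,0],[0,0,0],[0,0,0]], "gripper": [1,1,1]}}

```text
time_s: 9.65
ee_pos: [0.5053, -0.0453, 0.0569]
tool_rot: [-0.049, 0.999, 0.0, -0.0]
wrist_force: [-0.2, -0.0, 4.0]
grip_width: -0.0
grip_force: 1.8
```

{"fn": "carry_out", "kwargs": {"linear": [[0,0,1],[0,0,0],[0,0,0]], "rot": [[0,0,0],[0,0,0],[0,0,0]], "gripper": [1,1,1]}}

```text
time_s: 9.9
ee_pos: [0.5053, -0.0453, 0.0561]
tool_rot: [-0.049, 0.999, 0.001, -0.0]
wrist_force: [-2.1, 0.6, 5.7]
grip_width: 0.001
grip_force: 2.8
```

{"fn": "carry_out", "kwargs": {"linear": [[0,0,-5],[0,24,0],[0,0,2.5],[0,0,0.8],[0,0,0],[0,0,0]], "rot": [[0,0,0],[0,0,0],[0,0,0],[0,0,0],[0,0,0],[0,0,0]], "gripper": [1,1,1,1,1,1]}}

```text
time_s: 10.4
ee_pos: [0.5032, -0.0214, 0.0579]
tool_rot: [-0.049, 0.999, 0.001, 0.0]
wrist_force: [-1.5, 2.9, 5.1]
grip_width: 0.0
grip_force: 2.5
```

{"fn": "carry_out", "kwargs": {"linear": [[0,0,0.8],[0,0,0],[0,0,0]], "rot": [[0,0,0],[0,0,0],[0,0,0]], "gripper": [1,1,1]}}

```text
time_s: 10.65
ee_pos: [0.5032, -0.0215, 0.0574]
tool_rot: [-0.049, 0.999, 0.001, -0.0]
wrist_force: [-2.0, 3.5, 7.8]
grip_width: 0.002
grip_force: 3.5
```

{"fn": "carry_out", "kwargs": {"linear": [[0,0,-4.1],[0,20,0],[0,20,0],[0,20,0],[0,0,2.5],[0,0,0.8],[0,0,0],[0,0,0]], "rot": [[0,0,0],[0,0,0],[0,0,0],[0,0,0],[0,0,0],[0,0,0],[0,0,0],[0,0,0]], "gripper": [1,1,1,1,1,1,1,1]}}

```text
time_s: 11.32
ee_pos: [0.4973, 0.0372, 0.0577]
tool_rot: [-0.049, 0.999, 0.0, 0.0]
wrist_force: [-0.8, 2.4, 4.0]
grip_width: 0.003
grip_force: 1.7
```

{"fn": "carry_out", "kwargs": {"linear": [[0,0,0.8],[0,0,0],[0,0,0]], "rot": [[0,0,0],[0,0,0],[0,0,0]], "gripper": [1,1,1]}}

```text
time_s: 11.57
ee_pos: [0.4974, 0.0372, 0.0571]
tool_rot: [-0.049, 0.999, 0.0, 0.0]
wrist_force: [-2.1, 2.5, 5.5]
grip_width: 0.003
grip_force: 2.7
```

{"fn": "carry_out", "kwargs": {"linear": [[0,0,-4.1],[0,-19,0],[0,0,2.5],[0,0,0.8],[0,0,0],[0,0,0]], "rot": [[0,0,0],[0,0,0],[0,0,0],[0,0,0],[0,0,0],[0,0,0]], "gripper": [1,1,1,1,1,1]}}

```text
time_s: 12.07
ee_pos: [0.4996, 0.0184, 0.0581]
tool_rot: [-0.049, 0.999, -0.001, 0.001]
wrist_force: [0.5, -2.9, 4.3]
grip_width: -0.002
grip_force: 2.3
```

{"fn": "carry_out", "kwargs": {"linear": [[0,0,0.8],[0,0,0],[0,0,0]], "rot": [[0,0,0],[0,0,0],[0,0,0]], "gripper": [1,1,1]}}

```text
time_s: 12.32
ee_pos: [0.4996, 0.0186, 0.0576]
tool_rot: [-0.049, 0.999, -0.001, 0.001]
wrist_force: [-1.3, -4.9, 6.4]
grip_width: -0.0
grip_force: 3.4
```

{"fn": "carry_out", "kwargs": {"linear": [[0,0,-4.1],[0,-12,0],[0,0,2.5],[0,0,0.8],[0,0,0],[0,0,0]], "rot": [[0,0,0],[0,0,0],[0,0,0],[0,0,0],[0,0,0],[0,0,0]], "gripper": [1,1,1,1,1,1]}}

```text
time_s: 12.82
ee_pos: [0.5004, 0.0062, 0.0581]
tool_rot: [-0.049, 0.999, -0.001, -0.0]
wrist_force: [-1.8, -2.9, 7.1]
grip_width: -0.002
grip_force: 3.5
```

{"fn": "carry_out", "kwargs": {"linear": [[0,0,0.8],[0,0,0],[0,0,0]], "rot": [[0,0,0],[0,0,0],[0,0,0]], "gripper": [1,1,1]}}

```text
time_s: 13.07
ee_pos: [0.5004, 0.0062, 0.0577]
tool_rot: [-0.049, 0.999, -0.001, -0.0]
wrist_force: [-3.3, -2.2, 10.7]
grip_width: -0.001
grip_force: 4.8
```

{"fn": "carry_out", "kwargs": {"linear": [[0,0,-20],[0,0,-40],[0,0,-40],[-29,-9,0],[-29,-9,0],[-29,-9,0],[-29,-9,0],[-29,-9,0],[-30,-10,0],[0,0,0],[0,0,0],[0,0,0]], "rot": [[0,0,0],[0,0,0],[0,0,0],[0,0,0],[0,0,0],[0,0,0],[0,0,0],[0,0,0],[0,0,0],[0,0,0],[0,0,0],[0,0,0]], "gripper": [1,1,1,0,0,0,0,0,0,0,0,0]}}

```text
time_s: 14.07
ee_pos: [0.6787, -0.0305, 0.1552]
tool_rot: [-0.049, 0.999, 0.0, -0.001]
wrist_force: [-0.4, -0.1, 0.2]
grip_width: 1.002
grip_force: 0.0
```

```bash
python3 - <<'E'
from h import *
g=save('wrist','w1'); T=g['camera_from_world']; c=g['camera_matrix']
p=np.array(T)@[.68,-.0315,.04,1]; print(sensors.get_state()['ee_pos'], np.array(c)@[p[0]/-p[2],-p[1]/-p[2],1])
E
```

```text
[ 0.67850474 -0.03035777  0.15573107] [275.58071889 216.18932931   1.        ]
```

View pics/w1.png

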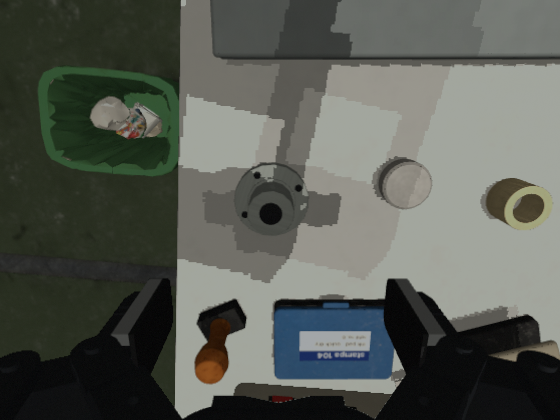

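The wrist view shows the hub top at about (270,213), 5 px from the prediction, and the knob and stamp are clear of the fingers.

```bash
python3 - <<'E'
from h import *
g=load('w1'); print(ray(g,(270.5,213.5),.04), ray(g,(271.5,200),.01))
# fit to plate edge: lower plate edge near row 56, bottom of rim
print(ray(g,(214,56),.03),ray(g,(559,64),.03))
E
```

```text
[ 0.67838386 -0.03518064  0.04      ] [ 0.67744403 -0.03504562  0.01      ]
[ 0.58089614 -0.07999244  0.03      ] [0.56507431 0.13720903 0.03      ]
```

{"fn": "carry_out", "kwargs": {"linear": [[0.5,-3.5,30],[0,0,30],[0,0,30],[0,0,20],[0,0,12],[0,0,4.5],[0,0,0],[0,0,0]], "rot": [[0,0,0],[0,0,0],[0,0,0],[0,0,0],[0,0,0],[0,0,0],[0,0,0],[0,0,0]], "gripper": [0,0,0,0,0,0,0,0]}}

```text
time_s: 14.78
ee_pos: [0.6803, -0.0342, 0.0318]
tool_rot: [-0.049, 0.999, -0.0, 0.001]
wrist_force: [0.7, 0.5, 1.2]
grip_width: 1.005
grip_force: 0.0
```

{"fn": "carry_out", "kwargs": {"linear": [[0,0,0],[0,0,0],[0,0,0],[0,0,0],[0,0,0],[0,0,0],[0,0,0],[0,0,0]], "rot": [[0,0,0],[0,0,0],[0,0,0],[0,0,0],[0,0,0],[0,0,0],[0,0,0],[0,0,0]], "gripper": [1,1,1,1,1,1,1,1], "newtons": 40}}

```text
time_s: 15.45
ee_pos: [0.6803, -0.0344, 0.0313]
tool_rot: [-0.049, 0.999, -0.0, 0.001]
wrist_force: [-0.6, -0.8, 6.0]
grip_width: 0.371
grip_force: 40.6
```

{"fn": "carry_out", "kwargs": {"linear": [[0,0,-10],[0,0,-30],[0,0,-35],[22,6.6,0],[22,6.6,0],[22,6.6,0],[22,6.6,0],[22,6.6,0],[22,6.6,0],[22,6.6,0],[20,7,0],[0,0,0],[0,0,0],[0,0,0]], "rot": [[0,0,0],[0,0,0],[0,0,0],[0,0,0],[0,0,0],[0,0,0],[0,0,0],[0,0,0],[0,0,0],[0,0,0],[0,0,0],[0,0,0],[0,0,0],[0,0,0]], "gripper": [1,1,1,1,1,1,1,1,1,1,1,1,1,1]}}

```text
time_s: 16.62
ee_pos: [0.5011, 0.0017, 0.1049]
tool_rot: [-0.049, 0.999, 0.0, -0.0]
wrist_force: [1.0, -0.4, -3.4]
grip_width: 0.37
grip_force: 40.5
```

{"fn": "carry_out", "kwargs": {"linear": [[0,0,0],[0,0,0]], "rot": [[0,0,0],[0,0,0]], "gripper": [1,1]}}

```text
time_s: 16.78
ee_pos: [0.5019, 0.0015, 0.1054]
tool_rot: [-0.049, 0.999, -0.0, 0.0]
wrist_force: [-1.3, -0.4, -3.9]
grip_width: 0.371
grip_force: 40.5
```

{"fn": "carry_out", "kwargs": {"linear": [[0,0,12],[0,0,12],[0,0,5],[0,0,0],[0,0,0],[0,0,1],[0,0,0],[0,0,0]], "rot": [[0,0,0],[0,0,0],[0,0,0],[0,0,0],[0,0,0],[0,0,0],[0,0,0],[0,0,0]], "gripper": [1,1,1,1,1,1,1,1]}}

```text
time_s: 17.45
ee_pos: [0.5014, 0.0016, 0.0755]
tool_rot: [-0.049, 0.999, -0.0, 0.0]
wrist_force: [0.6, 0.1, -3.9]
grip_width: 0.373
grip_force: 40.6
```

{"fn": "carry_out", "kwargs": {"linear": [[0,0,0.8],[0,0,0],[0,0,0]], "rot": [[0,0,0],[0,0,0],[0,0,0]], "gripper": [1,1,1]}}

```text
time_s: 17.7
ee_pos: [0.5012, 0.0017, 0.0745]
tool_rot: [-0.049, 0.999, -0.0, 0.0]
wrist_force: [-0.0, -0.7, -3.4]
grip_width: 0.373
grip_force: 40.6
```

{"fn": "carry_out", "kwargs": {"linear": [[0,0,0.7],[0,0,0],[0,0,0]], "rot": [[0,0,0],[0,0,0],[0,0,0]], "gripper": [1,1,1]}}

```text
time_s: 17.95
ee_pos: [0.5011, 0.0017, 0.0737]
tool_rot: [-0.049, 0.999, -0.0, -0.0]
wrist_force: [0.4, 0.4, -3.4]
grip_width: 0.375
grip_force: 40.6
```

{"fn": "carry_out", "kwargs": {"linear": [[0,0,0.6],[0,0,0],[0,0,0]], "rot": [[0,0,0],[0,0,0],[0,0,0]], "gripper": [1,1,1]}}

```text
time_s: 18.2
ee_pos: [0.5013, 0.0016, 0.0732]
tool_rot: [-0.049, 0.999, -0.0, 0.0]
wrist_force: [-0.5, 0.6, -3.2]
grip_width: 0.37
grip_force: 40.6
```

{"fn": "carry_out", "kwargs": {"linear": [[0,0,0.5],[0,0,0],[0,0,0]], "rot": [[0,0,0],[0,0,0],[0,0,0]], "gripper": [1,1,1]}}

```text
time_s: 18.45
ee_pos: [0.5013, 0.0017, 0.0729]
tool_rot: [-0.049, 0.999, -0.0, 0.0]
wrist_force: [-1.7, -0.5, -1.6]
grip_width: 0.375
grip_force: 40.6
```

{"fn": "carry_out", "kwargs": {"linear": [[0,0,0.5],[0,0,0],[0,0,0],[0,0,0],[0,0,0],[0,0,0],[0,0,0],[0,0,-30],[0,0,-40],[0,0,-40],[0,0,-40],[0,0,0],[0,0,0]], "rot": [[0,0,0],[0,0,0],[0,0,0],[0,0,0],[0,0,0],[0,0,0],[0,0,0],[0,0,0],[0,0,0],[0,0,0],[0,0,0],[0,0,0],[0,0,0]], "gripper": [1,1,0,0,0,0,0,0,0,0,0,0,0]}}

```text
time_s: 19.53
ee_pos: [0.5032, 0.0014, 0.2261]
tool_rot: [-0.049, 0.999, -0.001, 0.004]
wrist_force: [0.9, -0.0, -1.3]
grip_width: 0.997
grip_force: 0.0
```

```bash
python3 - <<'E'
from h import *
print(sensors.get_state()['ee_pos'])
out=[]
for n,o,(x,y) in(('scene','s0',(225,165)),('side','d0',(105,190))):
    g=save(n,o[0]+'1'); p=load(o)['pixels']
    for q in (p,g['pixels']): out.append(cv2.resize(q[y:y+150,x:x+235],(400,255)))
cv2.imwrite('pics/c1.png',np.vstack([np.hstack(out[:2]),np.hstack(out[2:])])[:,:,::-1])
E
```

```text
[0.50318503 0.00138416 0.22609409]
```

View pics/c1.png

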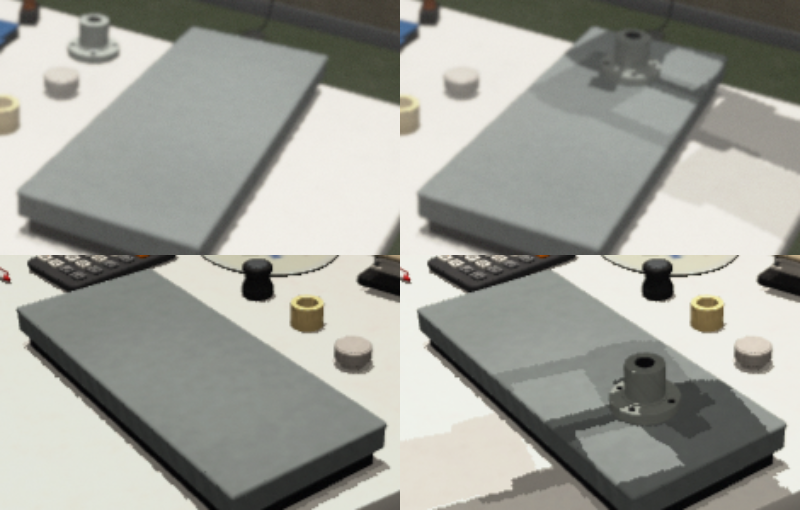

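```bash
python3 - <<'E'
from h import *
from scipy.optimize import minimize_scalar
def proj(g,P):
    T=np.array(g['camera_from_world']);c=T[:3,:3]@P+T[:3,3]
    return cv2.projectPoints(np.array([[c[0],-c[1],-c[2]]]),np.zeros(3),np.zeros(3),np.array(g['camera_matrix']),np.array(g['dist']))[0].ravel()
for a,b,(p,q) in(('s0','s1',((245,279.5),(335,306))),('d0','d1',((125,218),(190,200.5))),('d0','d1',((122,222),(180,264)))):
    A,B=[load(n)['pixels'].astype(float).mean(2) for n in(a,b)]; sh=[]
    for u in range(p[0],q[0]):
        v=p[1]+(u-p[0])*(q[1]-p[1])/(q[0]-p[0]); r=np.arange(-5,5.01,.1)
        f=lambda I,s:np.gradient(np.interp(v+r+s,np.arange(420),cv2.GaussianBlur(I,(1,5),1)[:,u]))
        ss=np.arange(-4,4.01,.05); sh.append(ss[np.argmin([((f(B,s)-f(A,0))**2).sum() for s in ss])])
    g=load(a); P=np.array([.475,.268,.042]); d=proj(g,P+[0,0,.002])-proj(g,P)
    dz=-np.median(sh)*2/-d[1]*-1 if 0 else np.median(sh)*2/d[1]
    print(b,'shift px',np.percentile(sh,[25,50,75]),'dz mm',dz,'tilt',dz/1000/.27)
for n,uv in(('s1',(225+(632-400)*.5875,165+35*.588)),('d1',(105+(644-400)*.5875,190+(362-255)*.588))): print(ray(load(n),uv,.082))
E
```

```text
s1 shift px [0.9  0.95 0.95] dz mm -1.441973246768307 tilt -0.005340641654697433
d1 shift px [0.05 0.15 0.9 ] dz mm -0.28607273128719 tilt -0.0010595286343970001
d1 shift px [-1.42108547e-14  1.00000000e-01  4.87500000e-01] dz mm -0.19071515419145096 tilt -0.0007063524229312998
[0.50159071 0.0033387  0.082     ]
[0.50087935 0.00296976 0.082     ]
```

```bash
python3 -c "
from bench import ctrl; print(ctrl.close_job())"
```

```text
the job is handed in; nothing more can be done
None
```

I handed the job in at about 20 s. Pressing put the crossbar near y = -93 mm, and the firm spot at -88 mm held about 10 N while giving about 1 mm. The part now stands flange down there, with the plate tilted by about 0.001 to 0.005 rad in the camera images (limit 0.012). The handover call returned no verdict.

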